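# Add the last plate to the pile, then free the sagging gate bolt and hold the gate ajar

### The job

Lay the single loose plate squarely on the waiting pile of two, so the three can go into the cage together, leaving the pile and everything else on the bench where it stands. Then open the cage: its bolt sags and its nose catches behind the keeper's bent lip, so lift the bolt by its knob while you draw it clear, and swing the sprung gate toward you. Finish still holding the gate ajar with the fingers, about 30 degrees open; do not let go.

Things in the scene. Friction and masses are not known exactly. Their poses are not given: they have to be found in the camera images.
- cage: Low open-topped cage of aluminium posts and steel bars on a dark base plate 150 (its x) x 300 (its y) x 6 mm, fixed to the bench. Origin: centre of the base's underside. Its -x side is the front, toward the robot, closed by the gate; +y is the gate's hinge side, -y the latch side. Walls stand up to 128 mm, the gate's top rail to 108 mm.
- keeper (a point): Fixed steel keeper on the front latch post; this point is the top middle of its bent lip, 122 mm above the bench. It is a channel open at the top, 34 mm long, that extends from the lip away from the gate, with an upright cheek before and behind the bolt reaching 154 mm above the bench. Axes as the cage's.
- gate_hinge (a point): Point on the gate's vertical hinge axis, fixed to the cage at cage x = -66, y = +125.5 mm, 60 mm above the bench; axes as the cage's. The gate is 243 mm wide from here toward cage -y.
- gate (a joint): Gate angle in rad: 0 shut, growing as its latch end swings toward the robot (cage -x; clockwise seen from above), up to 1.2. A spring shuts it when let go (about 0.3 N m when shut, 0.75 N m at 0.52 rad). It cannot open while the bolt's nose is between the keeper's cheeks.
- bolt_slide (a joint): Travel of the bolt along the gate toward the hinge, in m: 0 fully shot, 0.042 fully drawn. The nose leaves the keeper and the gate is free from about 0.026. Light friction, 1 N; no spring. Unlifted, the bolt jams on the keeper's lip at about 0.010.
- bolt_lift (a joint): Upward pitch of the bolt about its rear end, in rad: 0 sagging (rests here by its weight), at most 0.16. The nose passes over the lip above about 0.065, that is when the knob is raised 5.5 mm or more; the full range raises the knob 13.6 mm. Once the nose is past the lip it may sink again.
- knob_center (a point): Centre of the bolt's upright dark round knob, 18 mm diameter (21 at its rims), 36 mm tall, on an 8 mm stem on the 8 mm steel bolt along the gate's top rail; about 172 mm above the bench, 43 above the bolt. Its y axis points to the hinge: the way to draw the bolt. Fully shot, it is 180 mm from the hinge axis. Nose 80 mm on the latch side, pivot 85 mm on the other. Clear round it to 25 mm below this point.
- plate_loose_center (a point): Loose plain dark steel plate, 100 (its x) x 60 (its y) x 10 mm thick, 0.16 kg, with four small light hole marks on top; this point is its centre, 5 mm above its underside. This is the single one that lies flat on the bench, on the robot's left.
- plate_mid_center (a point): Loose plain dark steel plate, 100 (its x) x 60 (its y) x 10 mm thick, 0.16 kg, with four small light hole marks on top; this point is its centre, 5 mm above its underside. This is the top one of the waiting pile of two on the robot's right; the pile's top is 20 mm above the bench.
- plate_low_center (a point): Loose plain dark steel plate, 100 (its x) x 60 (its y) x 10 mm thick, 0.16 kg, with four small light hole marks on top; this point is its centre, 5 mm above its underside. This is the bottom one of the pile, directly under the other.
- loupe: Bystander: black eyeglass loupe, 39 mm diameter, 31 mm tall, loose. Origin: centre of its underside.
- eraser: Bystander: small eraser, 23 x 49 x 13 mm, loose. Origin: centre of its underside.
Not all that is in view belongs to the job. Leave any green look-alike of the part that bears plate_loose_center alone.

How it is judged:
On the way, in this order (a step that is already met when the one before it is completed fails the run):
1. the loose plate lies squarely on the pile, let go (horizontal distance between plate_loose_center and plate_mid_center below 0.008 m and angle between the x axis of plate_loose_center and the x axis of plate_mid_center, either way round below 0.12 rad and z of plate_loose_center in the frame of plate_mid_center between 0.008 and 0.012 m and horizontal distance between plate_mid_center and plate_low_center below 0.008 m and angle between the x axis of plate_mid_center and the x axis of plate_low_center, either way round below 0.12 rad and z of plate_mid_center in the frame of plate_low_center between 0.008 and 0.012 m and contact force between the fingers and plate_loose below 0.1 N and height (world z) of plate_loose_center below 0.028 m), for 0.3 s.
2. the bolt is drawn clear of the keeper (value of joint bolt_slide above 0.026 m), for 0.1 s.
At the end, for the whole second after the job is handed in: Three plates in one pile on the bench, each within 8 mm and 7 degrees of the one beneath, not touched by the fingers; the gate stands still 20 to 43 degrees open (0.35 to 0.75 rad), held by the fingers on gate or bolt (over 1 N), not propped by loupe, eraser or pile (all of step 1 and value of joint gate between 0.35 and 0.75 rad and velocity of joint gate between -0.05 and 0.05 rad/s and contact force between the fingers and gate above 1 N and contact force between gate and loupe below 0.1 N and contact force between gate and eraser below 0.1 N and contact force between gate and plate_low below 0.1 N); the arm keeps its last pose, push and grip.
It fails at once if the pile is shoved more than 30 mm from where it stood (distance of plate_low_center from where it was at the start of the episode above 0.03 m).
It fails at once if the loupe is moved more than 30 mm (distance of loupe from where it was at the start of the episode above 0.03 m).
It fails at once if the eraser is moved more than 30 mm (distance of eraser from where it was at the start of the episode above 0.03 m).
It also fails if it takes over 61 s, if anything falls off the work surface, if the arm or the gripper's body presses on something with over 40 N, if the wrist force passes 120 N, or if a joint passes its speed limit or range.

### The arm

A 6-joint arm with a two-finger parallel gripper is mounted at the origin on the work surface; the furniture and walls round the work are solid. World frame = base frame: x ahead of the robot, y to its left, z up, the work surface at z = 0. Lengths are in m, angles in rad, forces in N, time in s.
With the tool pointing down it reaches from about 0.375 to 0.9 m from the base axis. Payload 3.1 kg.
Tool frame: the origin (TCP) lies at the very end of the fingers, on their centre line; the grasp point (between the pads) lies 19 mm behind it; z points along the fingers, y is the direction in which the jaws open and shut (so a half turn about z gives the same grasp; the last joint's range is limited). The gripper opens to 87 mm and grips with 3 to 60 N. Pads are 19 mm wide; open, the fingers measure 117 mm over their backs; the gripper's body (75 mm by 190 mm) begins 51 mm behind the grasp point.
Start: joints at [-1.518, 0.527, 1.433, -0, 1.181, -0.178], TCP at [0.143, -0.608, 0.223] pointing down, gripper open.
Joint ranges: [-3.08, 3.08], [-0.75, 2.2], [0.22, 2.44], [-1.43, 4.57], [0, 2.65], [-2.85, 2.85]. Speed limits (rad/s): [2.79, 2.79, 3.14, 3.14, 3.14, 3.14].

### API

Orientations are given as a unit quaternion [x, y, z, w].
In Python, from rig import robot gives the robot as it stands. The module is installed in compiled form; this text tells all that it offers.
- The arm moves only by the tool carry_out, never from a script. Its argument "series" is a list of rows, each a list of 7 numbers: the shift along the tool's x, y, z in mm, then the turn, a rotation vector about the tool's x, y, z in degrees, then the gripper command: -1 is shut, 1 is fully open, values between are in proportion. In form: [[tx, ty, tz, rx, ry, rz, claw], ...]. A call has 1 to 8 rows; each row is the pose to reach, as a shift and turn from the pose measured when the call began, along the tool's axes at that moment; what a row does not reach only later rows make up. A row lasts 1/8 s, in which the tool goes at most 62.5 mm and 10.7 degrees, less where a joint would pass 70% of its speed; a pose out of reach is approached as far as the arm can. A call with a gripper value outside its range is refused whole. The fingers move at their own pace and stop on an object; "force" is the grip in N (left out, the last holds). Time passes only in rows, so rows that repeat a pose let the fingers close. It gives the time, the measured TCP pose, the force and the opening at its end, in the units of the state.
- robot.get_obs(): the state, without advancing time (a new reading comes with each control period).
- robot.camera(name): name is "scene" or "top" or "wrist"; returns a dict with "pixels" (400x640x3 uint8, red, green, blue), "fx", "fy", "cx", "cy" (pixels), "position" and "attitude" of the camera in the world. Camera axes: x right, y down, z forward; pixel columns grow to the right and rows downward; lengths in m; the calibration is good to about 2 mm. A picture is of the moment at which its call begins. There is no depth.
- robot.hand_in(): hands the job in, once; it reports no verdict.
The state is a dict: "time": time; "q": joint angles; "joint_velocities": joint speeds; "joint_torque": joint torques, N m; "position": TCP position; "tool_rot": TCP orientation; "ft_force": force on the tool from outside, world axes, zero at the start; "moment": the same for the moment, N m; "grip_width": finger opening in m.
Only numpy, scipy, OpenCV 4.12 (cv2) and the standard library are available. Lean on these libraries where they do the work, as an engineer would, in place of code of your own. Each camera call takes 0.05 s, during which the arm holds its last target.

## Working session

There is one attempt and no reset: what is moved stays moved. The work goes in short steps, Python scripts to look and compute and a tool call to move; the robot and the scene stay as the last step left them, time stands still between calls to the robot, and variables do not carry over. Pictures are saved under pics/ and viewed, and the job is handed in when it is done.

Besides the shell and the picture viewer there is one more tool, called after "Request:" by a JSON object that holds its "method" and its "body", one argument or row to a line. carry_out: Moves the arm, as the interface text tells. Its arguments: {"type":"object","properties":{"series":{"type":"array"},"force":{"type":"number"}},"required":["series"]}

```bash
mkdir -p pics
cat > h.py <<'E'
import numpy as np, cv2
from scipy.spatial.transform import Rotation as R
from rig import robot
def snap(name,fn,scale=1,crop=None):
    c=robot.camera(name); im=c["pixels"][:,:,::-1]
    cv2.imwrite('pics/raw_'+fn+'.png',im)
    if crop: x0,y0,x1,y1=crop; im=im[y0:y1,x0:x1]
    if scale!=1: im=cv2.resize(im,None,fx=scale,fy=scale,interpolation=cv2.INTER_CUBIC)
    cv2.imwrite('pics/'+fn+'.png',im); return c
def rot(c):
    a=np.array(c["attitude"]); return R.from_quat(a).as_matrix() if a.size==4 else a
def ray(c,u,v,z):
    d=rot(c)@np.array([(u-c["cx"])/c["fx"],(v-c["cy"])/c["fy"],1]); p=np.array(c["position"])
    return p+d*(z-p[2])/d[2]
def proj(c,P):
    q=rot(c).T@(np.array(P)-np.array(c["position"])); return q[0]/q[2]*c["fx"]+c["cx"],q[1]/q[2]*c["fy"]+c["cy"]
def delta(P,yaw=None,Rw=None):
    o=robot.get_obs(); T=R.from_quat(o["tool_rot"]); d=T.inv().apply(np.array(P)-o["position"])*1000
    out=[d.round(1)]
    if Rw is not None: out.append((T.inv()*Rw).as_rotvec(degrees=True).round(1))
    return out
E
python3 - <<'E'
from h import *
import json
for n in("scene","top","wrist"):
    c=snap(n,n+"0"); print(n,{k:np.round(c[k],4).tolist() for k in c if k!="pixels"})
print(robot.get_obs())
E
```

```text
scene {'fx': 423.9646, 'fy': 423.9646, 'cx': 316.2152, 'cy': 200.3589, 'position': [-0.391, -0.6673, 0.7308], 'attitude': [0.7891, -0.3598, 0.2142, -0.4494]}
top {'fx': 512.1056, 'fy': 512.1056, 'cx': 321.177, 'cy': 203.1752, 'position': [0.1673, 0.0086, 1.7263], 'attitude': [-0.7005, 0.7101, -0.0516, 0.049]}
wrist {'fx': 300.2034, 'fy': 300.2034, 'cx': 312.1726, 'cy': 200.1456, 'position': [0.2107, -0.5922, 0.3846], 'attitude': [0.7773, -0.6158, -0.0808, 0.1005]}
{'time': 0.15, 'q': array([-1.51851459e+00,  5.28259123e-01,  1.43357940e+00, -1.65754217e-05,
        1.18140995e+00, -1.78519073e-01]), 'joint_velocities': array([ 0.00017312, -0.00258164, -0.00243751, -0.00083579, -0.00092605,
        0.00028176]), 'joint_torque': array([ 7.56536610e-04, -4.40431559e+01, -1.76842922e+01,  6.34027831e-02,
        5.52620937e-02, -9.46239857e-05]), 'position': array([ 0.14295647, -0.60786615,  0.22180154]), 'tool_rot': array([ 9.93348056e-01,  1.15147531e-01,  4.45722999e-05, -8.26742520e-04]), 'ft_force': array([ 0.39241769,  0.12795468, -0.58170646]), 'moment': array([0.01695237, 0.02727223, 0.01592737]), 'grip_width': 0.0873332179722544}
```

View pics/scene0.png

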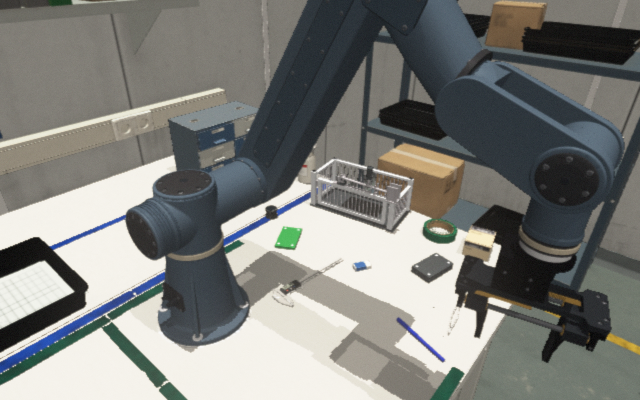

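View pics/top0.png

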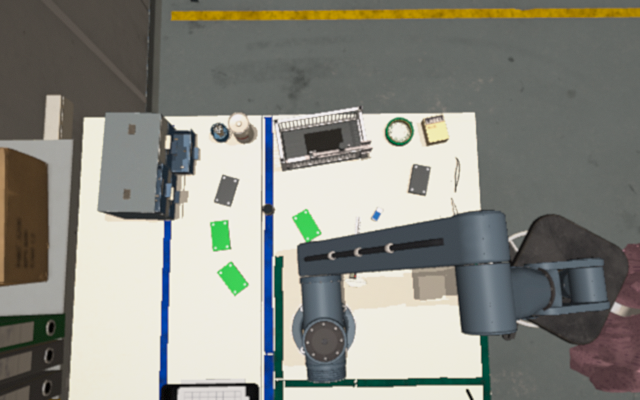

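View pics/wrist0.png

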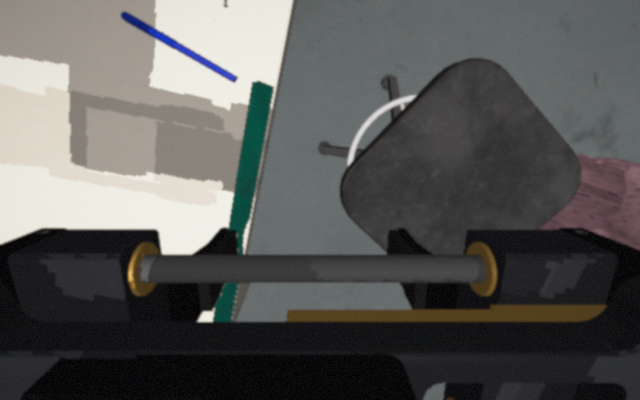

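Top view: the dark single plate is at (227,190). Green look-alikes are at (306,225), (221,236) and (233,278), and the dark pile is at (419,180). The loupe is at about (268,210), the eraser at (377,214) and the cage around (322,137). The plate at (227,190) is the only dark one lying single on the robot's left, so that's the one I want. I'll enlarge to confirm.

Run:
```python
from h import *
im=cv2.imread('pics/raw_top0.png')
a=cv2.resize(im[165:215,200:290],None,fx=6,fy=6,interpolation=cv2.INTER_CUBIC)
b=cv2.resize(im[155:205,375:465],None,fx=6,fy=6,interpolation=cv2.INTER_CUBIC)
cv2.imwrite('pics/crop1.png',np.vstack([a,b]))
cv2.imwrite('pics/crop2.png',cv2.resize(im[100:180,262:382],None,fx=6.5,fy=6.5,interpolation=cv2.INTER_CUBIC))
c=robot.camera("top")
g=cv2.cvtColor(im,cv2.COLOR_BGR2GRAY)
for nm,(x0,y0,x1,y1),z in(("loose",(205,168,250,212),.01),("pile",(400,158,440,200),.02),("loupe",(260,202,276,218),.015),("eras",(366,203,388,224),.013)):
    s=im[y0:y1,x0:x1]; 
    m=(g[y0:y1,x0:x1]<150).astype(np.uint8) if nm!="eras" else (s.astype(int).max(2)-s.min(2)>60).astype(np.uint8)
    m=cv2.morphologyEx(m,cv2.MORPH_CLOSE,np.ones((5,5)))
    cs,_=cv2.findContours(m,0,1); k=max(cs,key=cv2.contourArea)
    pts=np.array([ray(c,u+x0,v+y0,z)[:2] for u,v in k[:,0]],np.float32)*1000
    print(nm,np.round(cv2.minAreaRect(pts),1) if 0 else cv2.minAreaRect(pts), k[:,0].min(0)+[x0,y0],k[:,0].max(0)+[x0,y0])
```

```text
loose ((461.8813781738281, 322.9478454589844), (58.94883728027344, 97.30559539794922), 73.60551452636719) [214 175] [238 205]
pile ((488.7283935546875, -331.3083190917969), (59.85065841674805, 101.25889587402344), 77.70744323730469) [408 164] [429 195]
loupe ((393.41693115234375, 181.83876037597656), (51.08995819091797, 50.96206283569336), 89.22679138183594) [260 202] [275 217]
eras ((369.3454895019531, -183.69850158691406), (17.66766357421875, 25.538116455078125), 55.125675201416016) [373 211] [379 219]
```

View pics/crop1.png

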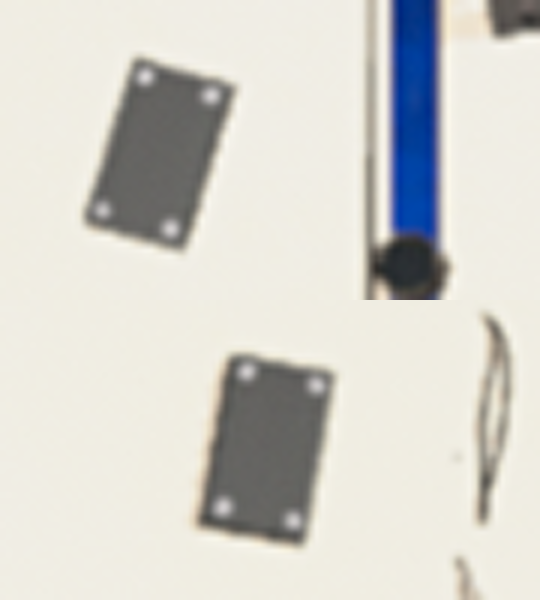

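View pics/crop2.png

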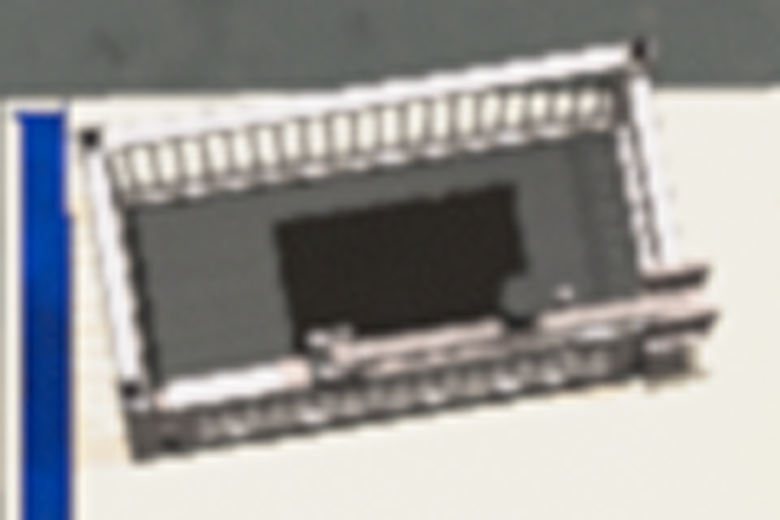

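The dark plate at (227,190) is confirmed, with four light marks and a size of about 97x59 mm. The pile at (419,180) measures 101x60 mm. Next I'll check clearance from the drawer on the left and work out the first moves.

Run:
```python
from h import *
c=robot.camera("top")
for z in(0.1,.2): print("drawer",ray(c,194,172,z).round(3),ray(c,172,215,z).round(3))
print("knob",ray(c,342,146.5,.19).round(3))
for a in((0.48,-0.28,.22),(.462,.323,.22)): print(delta(a,Rw=R.from_euler('z',-16.4,degrees=True)*R.from_quat([1,0,0,0])))
im=cv2.imread('pics/raw_scene0.png')
cv2.imwrite('pics/crop3.png',cv2.resize(im[140:240,260:420],None,fx=5,fy=5,interpolation=cv2.INTER_CUBIC))
```

```text
drawer [0.508 0.411 0.1  ] [0.369 0.478 0.1  ]
drawer [0.487 0.386 0.2  ] [0.356 0.449 0.2  ]
knob [ 0.563 -0.065  0.19 ]
[array([ 403.1, -242.3,    2.4]), array([-0.1,  0. , 29.6])]
[array([ 523.6, -833.4,    3. ]), array([-0.1,  0. , 29.6])]
```

View pics/crop3.png

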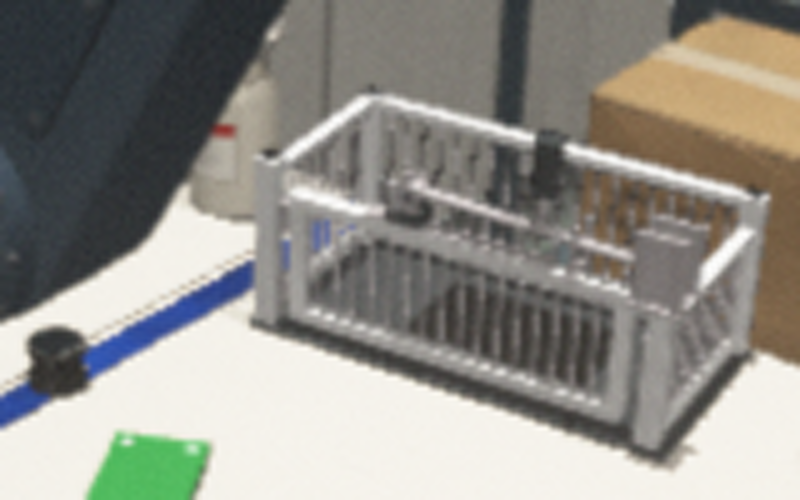

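Request:
{"method": "carry_out", "body": {
  "series": [
    [55, -30, -20, 0, 0, 8, 1],
    [110, -62, -40, 0, 0, 16, 1],
    [165, -95, -60, 0, 0, 24, 1],
    [220, -128, -80, 0, 0, 29.6, 1],
    [275, -162, -80, 0, 0, 29.6, 1],
    [330, -198, -80, 0, 0, 29.6, 1],
    [370, -242, -80, 0, 0, 29.6, 1],
    [370, -242, -80, 0, 0, 29.6, 1]
  ]
}}

```text
time: 1.25
position: [0.4491, -0.2846, 0.3024]
tool_rot: [0.99, -0.14, -0.0, -0.001]
ft_force: [0.7, 0.6, -0.2]
grip_width: 0.0873
```

Run:
```python
from h import *
o=robot.get_obs();print(o["time"],o["position"],o["q"])
snap("top","top1");snap("wrist","wr1")
RR=R.from_euler('z',-16.4,degrees=True)*R.from_quat([1,0,0,0])
for a in((.48,0,.3),(.40,.323,.30)): print(delta(a,Rw=RR))
```

```text
1.25 [ 0.44905181 -0.28458866  0.30239156] [-7.75958966e-01  3.12193677e-01  1.56202874e+00  1.34134665e-03
  1.26894225e+00  1.07582489e+00]
[array([ -49.5, -283.9,    2.7]), array([-0.1,  0. ,  0.2])]
[array([-216.4, -571.8,    3.1]), array([-0.1,  0. ,  0.2])]
```

View pics/wr1.png

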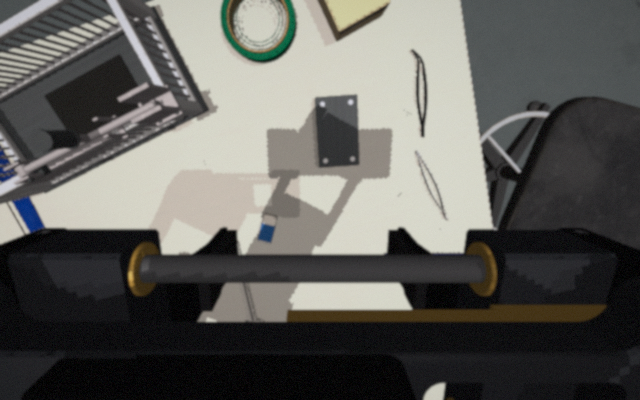

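The wrist view shows the pile at (337,131), the eraser at (267,228), and the knob at about (57,135) on the bolt. I'll cross-check the pile position with this calibration.

```bash
cat >> h.py <<'E'
def plate(c,box,z,thr=None,sc=4):
    im=np.ascontiguousarray(c["pixels"]); x0,y0,x1,y1=box
    g=cv2.cvtColor(im,cv2.COLOR_RGB2GRAY)[y0:y1,x0:x1]
    g=cv2.resize(g,None,fx=sc,fy=sc,interpolation=cv2.INTER_LINEAR)
    t,m=cv2.threshold(g,thr or 0,255,cv2.THRESH_BINARY_INV+(0 if thr else cv2.THRESH_OTSU))
    m=cv2.morphologyEx(m,cv2.MORPH_CLOSE,np.ones((25,25)))
    m=cv2.morphologyEx(m,cv2.MORPH_OPEN,np.ones((25,25)))
    cs,_=cv2.findContours(m,0,1); k=max(cs,key=cv2.contourArea)[:,0]
    pts=np.array([ray(c,(u+.5)/sc-.5+x0,(v+.5)/sc-.5+y0,z)[:2] for u,v in k],np.float32)*1000
    (cx,cy),(w,h),a=cv2.minAreaRect(pts)
    if w<h: a-=90; w,h=h,w
    a=(a+90)%180-90
    return t,round(cx,1),round(cy,1),round(w,1),round(h,1),round(a,1)
E
python3 - <<'E'
from h import *
c=robot.camera("wrist")
for t in(80,90,100): print(plate(c,(300,85,375,178),.02,t))
# hole marks
im=np.ascontiguousarray(c["pixels"]);g=cv2.cvtColor(im,cv2.COLOR_RGB2GRAY)
print([ray(c,u,v,.02).round(4)[:2] for u,v in((322,103),(350,102),(325,161),(354,160))])
print("cage pts knob top",ray(c,57,131,.19))
cv2.imwrite('pics/cr4.png',cv2.resize(im[80:180,290:390,::-1],None,fx=6,fy=6,interpolation=cv2.INTER_CUBIC))
cv2.imwrite('pics/cr5.png',cv2.resize(im[0:220,0:220,::-1],None,fx=2.7,fy=2.7,interpolation=cv2.INTER_CUBIC))
E
```

```text
(80.0, 485.6, -331.6, 86.1, 59.2, -12.2)
(90.0, 490.2, -332.5, 96.9, 60.4, -11.9)
(100.0, 490.5, -332.4, 98.2, 61.9, -12.2)
[array([ 0.5344, -0.3257]), array([ 0.5247, -0.364 ]), array([ 0.4543, -0.3077]), array([ 0.4437, -0.3494])]
cage pts knob top [ 0.57030602 -0.08405121  0.19      ]
```

View pics/cr4.png

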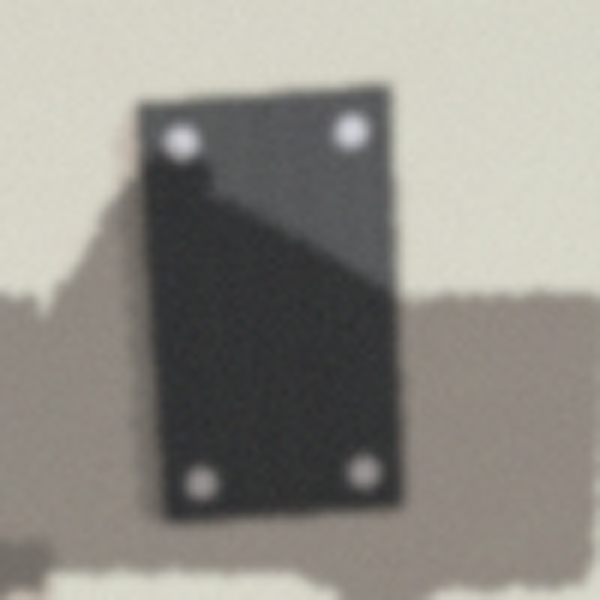

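View pics/cr5.png

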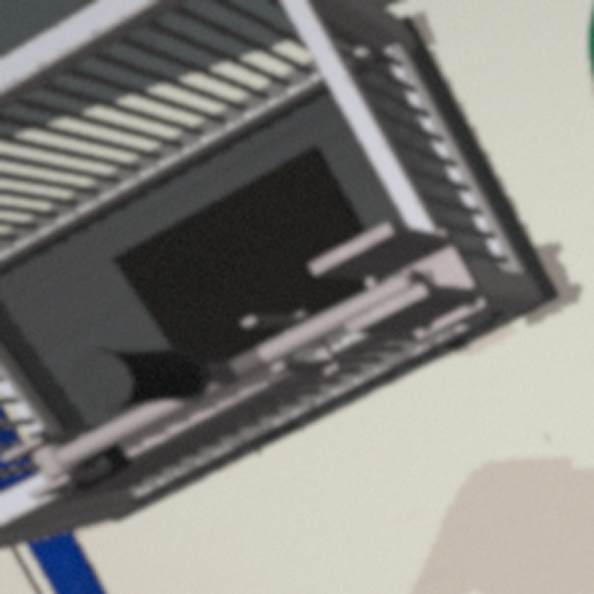

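Request:
{"method": "carry_out", "body": {
  "series": [
    [-10, -60, 0, 0, 0, 0, 1],
    [-20, -120, 0, 0, 0, 0, 1],
    [-30, -180, 0, 0, 0, 0, 1],
    [-50, -240, 0, 0, 0, 0, 1],
    [-70, -300, 0, 0, 0, 0, 1],
    [-100, -360, 0, 0, 0, 0, 1],
    [-130, -415, 0, 0, 0, 0, 1],
    [-155, -465, 0, 0, 0, 0, 1]
  ]
}}

```text
time: 2.4
position: [0.4302, 0.2017, 0.3027]
tool_rot: [0.99, -0.143, 0.0, 0.0]
ft_force: [0.2, 0.2, -0.9]
grip_width: 0.0868
```

Request:
{"method": "carry_out", "body": {
  "series": [
    [-30, -50, 0, 0, 0, 0, 1],
    [-60, -100, 0, 0, 0, 0, 1],
    [-60, -107, 0, 0, 0, 0, 1],
    [-60, -107, 0, 0, 0, 0, 1]
  ]
}}

```text
time: 2.9
position: [0.4043, 0.3202, 0.3023]
tool_rot: [0.99, -0.144, 0.001, 0.001]
ft_force: [0.3, -0.4, -0.9]
grip_width: 0.0871
```

Run:
```python
from h import *
o=robot.get_obs();print(o["time"],o["position"],o["q"])
c=snap("wrist","wr2")
print(proj(c,(.462,.323,.01)))
```

```text
2.9 [0.40434994 0.32024789 0.30234924] [ 4.54217884e-01  2.87801445e-01  1.59907567e+00 -2.19179002e-03
  1.25427921e+00  2.31423495e+00]
(np.float64(298.966757022724), np.float64(131.5368255605692))
```

View pics/wr2.png

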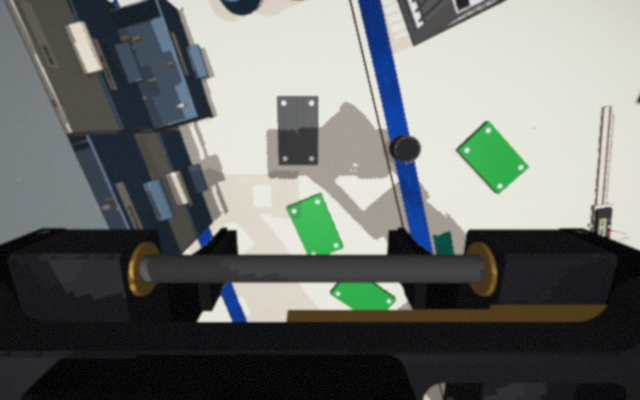

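The dark plate sits at (298,131), with green look-alikes at (315,225), (363,295) and (493,157), and the loupe at (405,149). The open drawer's corner is at (213,116). I'll measure the plate and triangulate that corner.

Run:
```python
from h import *
c=robot.camera("wrist"); t=robot.camera("top")
for th in(90,100): print(plate(c,(268,88,330,175),.01,th))
for z in(.05,.1,.13,.16,.2): print(z,ray(c,213,116,z).round(3),ray(t,194,172,z).round(3))
im=np.ascontiguousarray(c["pixels"])
cv2.imwrite('pics/cr6.png',cv2.resize(im[80:180,60:340,::-1],None,fx=2.8,fy=2.8,interpolation=cv2.INTER_CUBIC))
im=np.ascontiguousarray(t["pixels"])
cv2.imwrite('pics/cr7.png',cv2.resize(im[100:225,95:255,::-1],None,fx=5,fy=4.5,interpolation=cv2.INTER_CUBIC))
```

```text
(90.0, 443.2, 330.9, 58.3, 55.4, 73.4)
(100.0, 461.8, 325.5, 95.7, 59.1, -16.5)
0.05 [0.515 0.424 0.05 ] [0.518 0.423 0.05 ]
0.1 [0.509 0.409 0.1  ] [0.508 0.411 0.1  ]
0.13 [0.506 0.4   0.13 ] [0.501 0.403 0.13 ]
0.16 [0.503 0.391 0.16 ] [0.495 0.396 0.16 ]
0.2 [0.499 0.379 0.2  ] [0.487 0.386 0.2  ]
```

View pics/cr6.png

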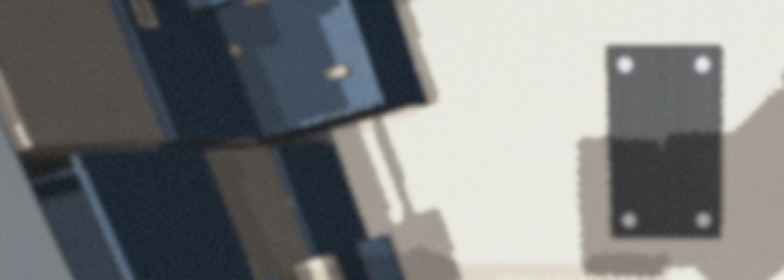

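View pics/cr7.png

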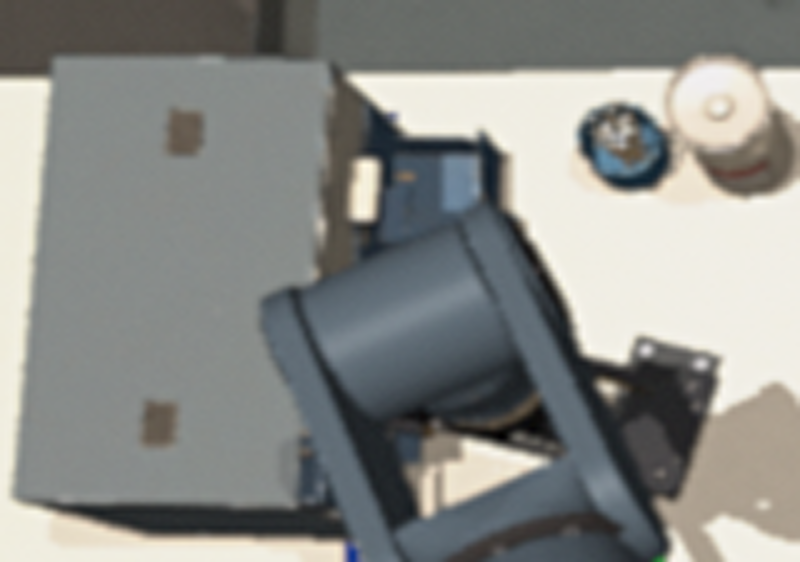

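Run:
```python
from h import *
c=robot.camera("wrist"); print([ray(c,u,v,.1).round(3) for u,v in((190,166),(183,131),(205,190))])
RR=R.from_euler('z',-16.4,degrees=True)*R.from_quat([1,0,0,0])
for a in((.431,.325,.12),(.431,.325,.003)): print(delta(a,Rw=RR))
```

```text
[array([0.462, 0.457, 0.1  ]), array([0.503, 0.449, 0.1  ]), array([0.429, 0.451, 0.1  ])]
[array([ 24.2, -13.1, 182.5]), array([ 0.1, -0.1, -0.2])]
[array([ 24.1, -13.2, 299.5]), array([ 0.1, -0.1, -0.2])]
```

Request:
{"method": "carry_out", "body": {
  "series": [
    [24, -13, 45, 0, 0, 0, 1],
    [24, -13, 95, 0, 0, 0, 1],
    [24, -13, 145, 0, 0, 0, 1],
    [24, -13, 190, 0, 0, 0, 1],
    [24, -13, 215, 0, 0, 0, 1],
    [24, -13, 215, 0, 0, 0, 1]
  ]
}}

```text
time: 3.85
position: [0.4301, 0.3231, 0.0859]
tool_rot: [0.989, -0.146, -0.002, 0.002]
ft_force: [-0.2, -0.2, 0.1]
grip_width: 0.0871
```

Run:
```python
from h import *
o=robot.get_obs();print(o["time"],o["position"],o["ft_force"])
c=snap("wrist","wr3")
RR=R.from_euler('z',-16.4,degrees=True)*R.from_quat([1,0,0,0])
for a in((.431,.325,.003),): print(delta(a,Rw=RR))
```

```text
3.85 [0.43005734 0.32314023 0.0858761 ] [-0.22999911 -0.20574864  0.0863312 ]
[array([-0.5, -1.2, 84.3]), array([ 0.1, -0. , -0.3])]
```

View pics/wr3.png

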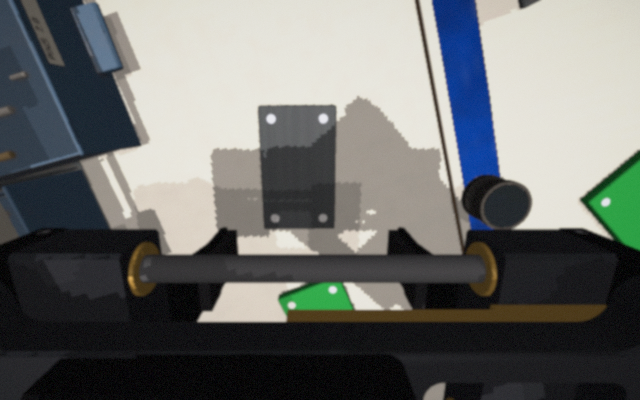

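Run:
```python
from h import *
c=robot.camera("wrist")
im=np.ascontiguousarray(c["pixels"]);g=cv2.cvtColor(im,cv2.COLOR_RGB2GRAY)
for th in(75,90): print(plate(c,(245,90,350,245),.01,th))
P=[ray(c,u,v,.01)[:2] for u,v in((270.5,118.5),(323,118),(275,218),(322.5,218))]
print(np.round(P,4),np.mean(P,0))
cs=np.array([ray(c,u,v,.01)[:2] for u,v in((259,106),(336,105),(335,228),(263,228))]);print(cs.round(4),cs.mean(0))
```

```text
(75.0, 454.4, 327.2, 80.5, 58.9, -16.5)
(90.0, 455.6, 326.9, 83.8, 59.9, -16.5)
[[0.5085 0.3339]
 [0.4972 0.295 ]
 [0.4309 0.3563]
 [0.4194 0.318 ]] [0.46400726 0.32578416]
[[0.5198 0.3393]
 [0.5035 0.2828]
 [0.4078 0.3104]
 [0.4254 0.3689]] [0.46411971 0.32533026]
```

Request:
{"method": "carry_out", "body": {
  "series": [
    [-3, -6, 15, 0, 0, 0, 1],
    [-3, -6, 35, 0, 0, 0, 1],
    [-3, -6, 55, 0, 0, 0, 1],
    [-3, -6, 70, 0, 0, 0, 1],
    [-3, -6, 80, 0, 0, 0, 1],
    [-3, -6, 82.5, 0, 0, 0, 1],
    [-3, -6, 82.5, 0, 0, 0, 1]
  ]
}}

```text
time: 4.82
position: [0.431, 0.3312, 0.0059]
tool_rot: [0.989, -0.145, 0.001, 0.0]
ft_force: [0.1, -0.5, 0.1]
grip_width: 0.0873
```

Run:
```python
from h import *
o=robot.get_obs();print(o["time"],o["position"],o["ft_force"])
c=snap("wrist","wr4")
```

```text
4.825 [0.43104904 0.33119165 0.00588507] [ 0.10387113 -0.47814814  0.13586889]
```

View pics/wr4.png

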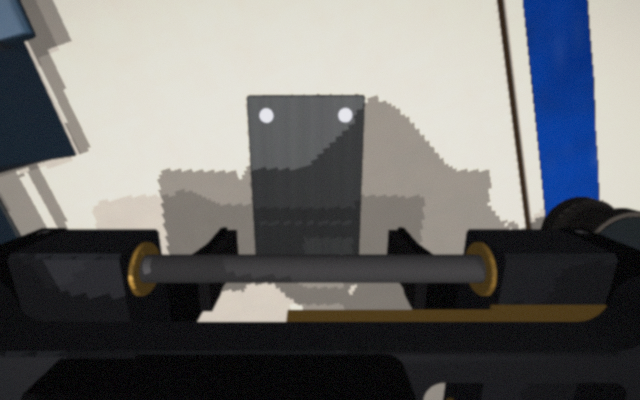

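Request:
{"method": "carry_out", "body": {
  "series": [
    [0, 0, 3, 0, 0, 0, 1],
    [0, 0, 3, 0, 0, 0, 0.2],
    [0, 0, 3, 0, 0, 0, -0.2],
    [0, 0, 3, 0, 0, 0, -1],
    [0, 0, 3, 0, 0, 0, -1],
    [0, 0, 3, 0, 0, 0, -1],
    [0, 0, 3, 0, 0, 0, -1],
    [0, 0, 3, 0, 0, 0, -1]
  ],
  "force": 40
}}

```text
time: 5.88
position: [0.4313, 0.3314, 0.0032]
tool_rot: [0.989, -0.145, 0.001, -0.0]
ft_force: [-0.7, 1.4, 1.5]
grip_width: 0.0592
```

Request:
{"method": "carry_out", "body": {
  "series": [
    [0, 0, -10, 0, 0, 0, -1],
    [0, 0, -30, 0, 0, 0, -1],
    [0, 0, -60, 0, 0, 0, -1],
    [0, 0, -100, 0, 0, 0, -1],
    [0, 0, -145, 0, 0, 0, -1],
    [0, 0, -190, 0, 0, 0, -1],
    [0, 0, -200, 0, 0, 0, -1]
  ]
}}

```text
time: 6.75
position: [0.4319, 0.3319, 0.2064]
tool_rot: [0.989, -0.145, 0.004, -0.002]
ft_force: [0.1, 0.0, -2.4]
grip_width: 0.0589
```

Run:
```python
from h import *
o=robot.get_obs();print(o["time"],o["position"],o["ft_force"],o["grip_width"],o["q"])
c=snap("wrist","wr5")
```

```text
6.75 [0.43194177 0.33194945 0.20637538] [ 0.06314903  0.03787307 -2.39114499] 0.058949843924101665 [ 4.50876784e-01  4.37298670e-01  1.65844193e+00 -1.69015847e-03
  1.03722760e+00  2.31440424e+00]
```

View pics/wr5.png

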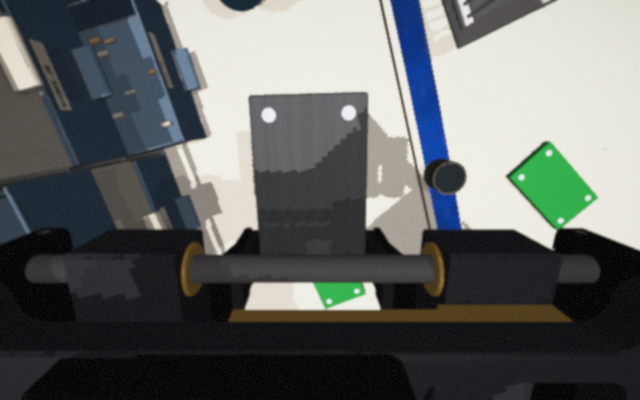

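Run:
```python
from h import *
c=robot.camera("wrist");o=robot.get_obs();T=R.from_quat(o["tool_rot"])
im=np.ascontiguousarray(c["pixels"]);g=cv2.cvtColor(im,cv2.COLOR_RGB2GRAY)[85:140,240:380]
m=(g>170).astype(np.uint8)
n,l,s,ce=cv2.connectedComponentsWithStats(m)
hs=sorted([ (ce[i]+[240,85]) for i in range(1,n) if 60<s[i][4]<500 and s[i][2]<25],key=lambda p:p[0]);print(hs)
z=o["position"][2]+.0068
h=[ray(c,*p,z) for p in hs]
loc=[T.inv().apply(p-o["position"])*1000 for p in h]; print(np.round(loc,1))
cor=[ray(c,*p,z) for p in((249,96.5),(367,93))]
lc=[T.inv().apply(p-o["position"])*1000 for p in cor]; print(np.round(lc,1), "ang",[np.degrees(np.arctan2(*(b-a)[[0,1]])) for a,b in((loc[0],loc[1]),(lc[0],lc[1]))])
print(T.as_matrix().round(4))
```

```text
[array([268.26011561, 114.76878613]), array([348.22159091, 112.32954545])]
[[ 73.2 -22.7  -6.5]
 [ 74.4  17.8  -6.5]]
[[ 82.  -32.1  -6.4]
 [ 83.6  26.9  -6.5]] ang [np.float64(1.6656713095305897), np.float64(1.5814429458028025)]
[[ 9.577e-01 -2.878e-01  4.200e-03]
 [-2.878e-01 -9.577e-01  4.000e-04]
 [ 3.900e-03 -1.600e-03 -1.000e+00]]
```

Run:
```python
from h import *
RR=R.from_euler('z',-12.2,degrees=True)*R.from_quat([1,0,0,0])
for a in((.46,.1,.27),(.46,-.1,.27),(.457,-.325,.2),(.457,-.325,.08)): print(delta(a,Rw=RR))
```

```text
[array([ 94.9, 213. , -66. ]), array([-0.1, -0.2, -4.5])]
[array([152.5, 404.5, -66.1]), array([-0.1, -0.2, -4.5])]
[array([214.1, 621. ,   3.8]), array([-0.1, -0.2, -4.5])]
[array([213.6, 621.2, 123.8]), array([-0.1, -0.2, -4.5])]
```

Request:
{"method": "carry_out", "body": {
  "series": [
    [5, 35, -35, 0, 0, 0, -1],
    [35, 85, -66, 0, 0, 0, -1],
    [65, 140, -66, 0, 0, 0, -1],
    [85, 195, -66, 0, 0, 0, -1],
    [103, 250, -66, 0, 0, 0, -1],
    [118, 300, -66, 0, 0, 0, -1],
    [135, 350, -66, 0, 0, -2, -1],
    [152, 400, -66, 0, 0, -4.5, -1]
  ]
}}

```text
time: 7.85
position: [0.4591, -0.0967, 0.2675]
tool_rot: [0.994, -0.106, -0.0, -0.001]
ft_force: [2.0, 0.6, -1.8]
grip_width: 0.0594
```

Run:
```python
from h import *
o=robot.get_obs();print(o["time"],o["position"],o["grip_width"])
RR=R.from_euler('z',-12.2,degrees=True)*R.from_quat([1,0,0,0])
for a in((.46,-.1,.27),(.457,-.325,.2),(.457,-.325,.08)): print(delta(a,Rw=RR))
```

```text
7.85 [ 0.45914744 -0.09670608  0.26752522] 0.05939549699310707
[array([ 1.5,  3. , -2.5]), array([-0.1,  0.1,  0. ])]
[array([ 46.1, 223.8,  66.9]), array([-0.1,  0.1,  0. ])]
[array([ 46.2, 224.1, 186.9]), array([-0.1,  0.1,  0. ])]
```

Request:
{"method": "carry_out", "body": {
  "series": [
    [12, 55, 0, 0, 0, 0, -1],
    [24, 110, 20, 0, 0, 0, -1],
    [36, 165, 50, 0, 0, 0, -1],
    [44, 210, 80, 0, 0, 0, -1],
    [46, 224, 120, 0, 0, 0, -1],
    [46, 224, 160, 0, 0, 0, -1],
    [46, 224, 187, 0, 0, 0, -1],
    [46, 224, 187, 0, 0, 0, -1]
  ]
}}

```text
time: 8.85
position: [0.4539, -0.3222, 0.0757]
tool_rot: [0.994, -0.106, -0.005, -0.005]
ft_force: [-0.2, 0.3, -1.8]
grip_width: 0.0593
```

Run:
```python
from h import *
o=robot.get_obs();print(o["time"],o["position"],o["grip_width"])
c=snap("wrist","wr6",1.25)
RR=R.from_euler('z',-12.2,degrees=True)*R.from_quat([1,0,0,0])
print(delta((.457,-.325,.024),Rw=RR))
```

```text
8.85 [ 0.45386245 -0.32216615  0.07572995] 0.05933237337246706
[array([ 2.4,  1.6, 53.5]), array([-0.3,  0.4,  0. ])]
```

View pics/wr6.png

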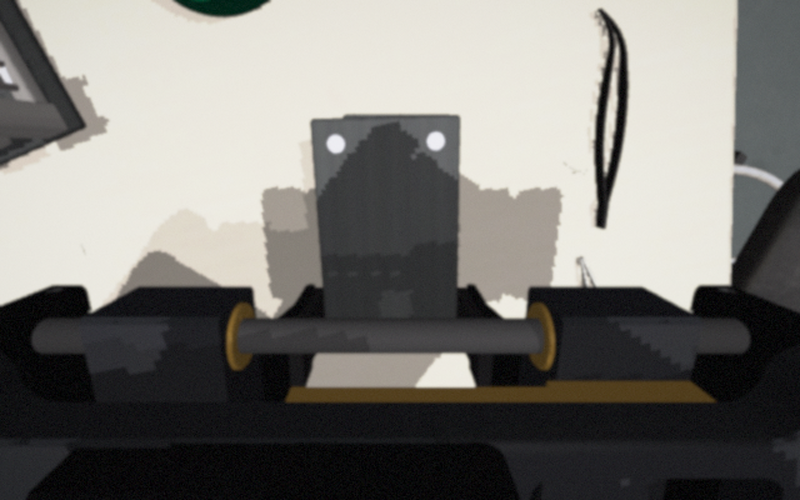

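Run:
```python
from h import *
c=robot.camera("wrist");o=robot.get_obs();T=R.from_quat(o["tool_rot"])
for cen,z,nm in(((.4895,-.332),.02,"pile"),):
    a=np.radians(-12.2);ex=np.array([np.cos(a),np.sin(a)]);ey=np.array([-ex[1],ex[0]])
    for s in(1,-1): print(nm,np.round(proj(c,[*(np.array(cen)+.05*ex+s*.03*ey),z]),1))
for s in(1,-1): print("held far corner", np.round(proj(c,o["position"]+T.apply([.0833,-s*.03,-.0068])),1))
im=np.ascontiguousarray(c["pixels"])[:,:,::-1]
cv2.imwrite('pics/cr8.png',cv2.resize(im[80:140,230:390],None,fx=5,fy=5,interpolation=cv2.INTER_CUBIC))
```

```text
pile [271.   96.7]
pile [357.4  96.6]
held far corner [251.2  88.9]
held far corner [375.1  88.8]
```

View pics/cr8.png

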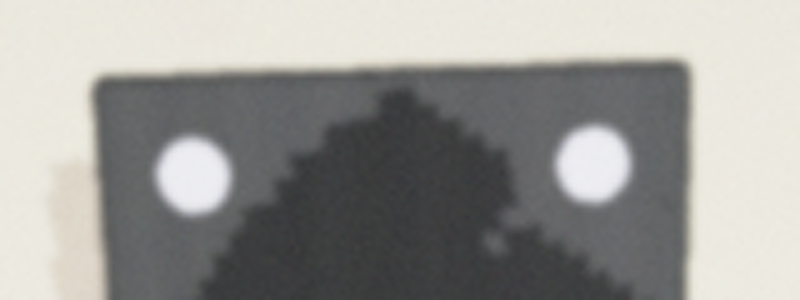

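Request:
{"method": "carry_out", "body": {
  "series": [
    [2.5, 1.5, 15, 0, 0, 0, -1],
    [2.5, 1.5, 30, 0, 0, 0, -1],
    [2.5, 1.5, 42, 0, 0, 0, -1],
    [2.5, 1.5, 47, 0, 0, 0, -1],
    [2.5, 1.5, 47, 0, 0, 0, -1]
  ]
}}

```text
time: 9.57
position: [0.4581, -0.3259, 0.0315]
tool_rot: [0.994, -0.106, -0.002, -0.002]
ft_force: [-0.3, -0.4, -1.4]
grip_width: 0.0592
```

Run:
```python
from h import *
o=robot.get_obs();print(o["time"],o["position"],o["grip_width"],o["ft_force"])
c=snap("wrist","wr7",4,(220,80,400,230))
t=snap("top","top7",6,(370,140,470,220))
RR=R.from_euler('z',-12.2,degrees=True)*R.from_quat([1,0,0,0])
print(delta((.457,-.325,.024),Rw=RR))
```

```text
9.575 [ 0.4580703  -0.32585211  0.03148529] 0.059206847401519755 [-0.28401569 -0.38762112 -1.42478068]
[array([-1.6, -0.9,  8.2]), array([-0.2,  0.2,  0. ])]
```

View pics/wr7.png

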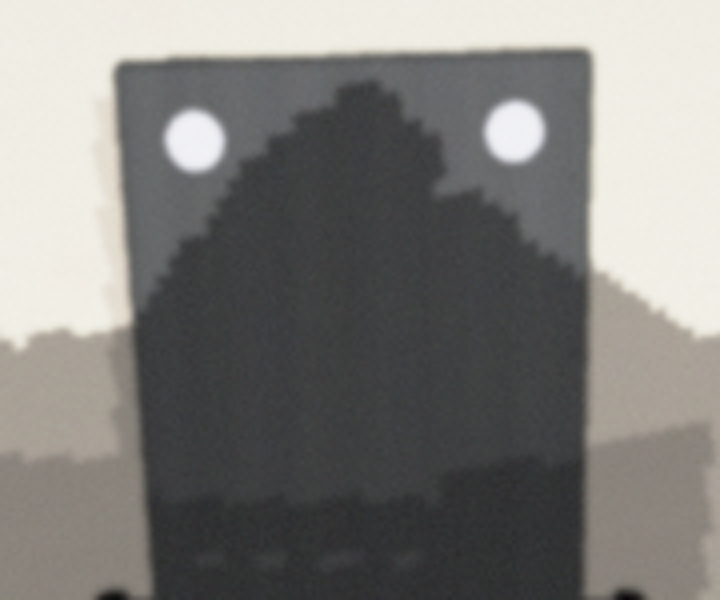

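View pics/top7.png

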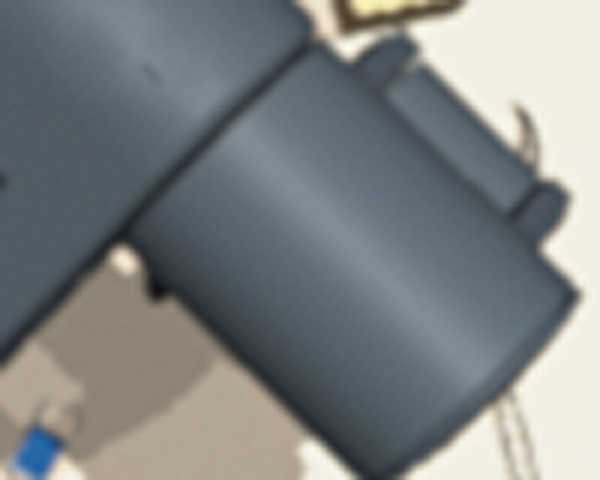

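Request:
{"method": "carry_out", "body": {
  "series": [
    [-1, -0.5, 3, 0, 0, 0, -1],
    [-1, -0.5, 6, 0, 0, 0, -1],
    [-1, -0.5, 8, 0, 0, 0, -1],
    [-1, -0.5, 9, 0, 0, 0, -1],
    [-1, -0.5, 9, 0, 0, 0, -1]
  ]
}}

```text
time: 10.3
position: [0.4575, -0.3255, 0.0234]
tool_rot: [0.994, -0.106, -0.001, -0.002]
ft_force: [-1.7, 0.1, 1.4]
grip_width: 0.0596
```

Request:
{"method": "carry_out", "body": {
  "series": [
    [0, 0, 0, 0, 0, 0, 0.45],
    [0, 0, 0, 0, 0, 0, 0.6],
    [0, 0, 0, 0, 0, 0, 0.7],
    [0, 0, 0, 0, 0, 0, 0.7],
    [0, 0, -15, 0, 0, 0, 0.7],
    [0, 0, -50, 0, 0, 0, 0.7],
    [0, 0, -95, 0, 0, 0, 0.7],
    [0, 0, -150, 0, 0, 0, 0.7]
  ]
}}

```text
time: 11.3
position: [0.4573, -0.3256, 0.1751]
tool_rot: [0.994, -0.106, -0.002, -0.002]
ft_force: [0.4, -1.1, 0.3]
grip_width: 0.0742
```

Request:
{"method": "carry_out", "body": {
  "series": [
    [-35, -15, -40, 0, 0, 0, 0.7],
    [-60, -30, -90, 0, 0, 0, 0.7],
    [-60, -30, -130, 0, 0, 0, 0.7],
    [-60, -30, -130, 0, 0, 0, 0.7]
  ]
}}

```text
time: 11.8
position: [0.4066, -0.2855, 0.3101]
tool_rot: [0.994, -0.106, 0.002, 0.001]
ft_force: [-0.4, -0.1, -0.5]
grip_width: 0.0737
```

Run:
```python
from h import *
o=robot.get_obs();print(o["time"],o["position"],o["grip_width"],o["ft_force"])
c=snap("wrist","wr8")
im=np.ascontiguousarray(c["pixels"])[:,:,::-1]
u,v=map(int,proj(c,(.4895,-.332,.03)));print(u,v)
cv2.imwrite('pics/cr9.png',cv2.resize(im[max(0,v-60):v+60,u-80:u+80],None,fx=5,fy=5,interpolation=cv2.INTER_CUBIC))
```

```text
11.8 [ 0.40655268 -0.28552596  0.31010251] 0.07373256600019884 [-0.39299881 -0.12452261 -0.45694743]
331 105
```

View pics/cr9.png

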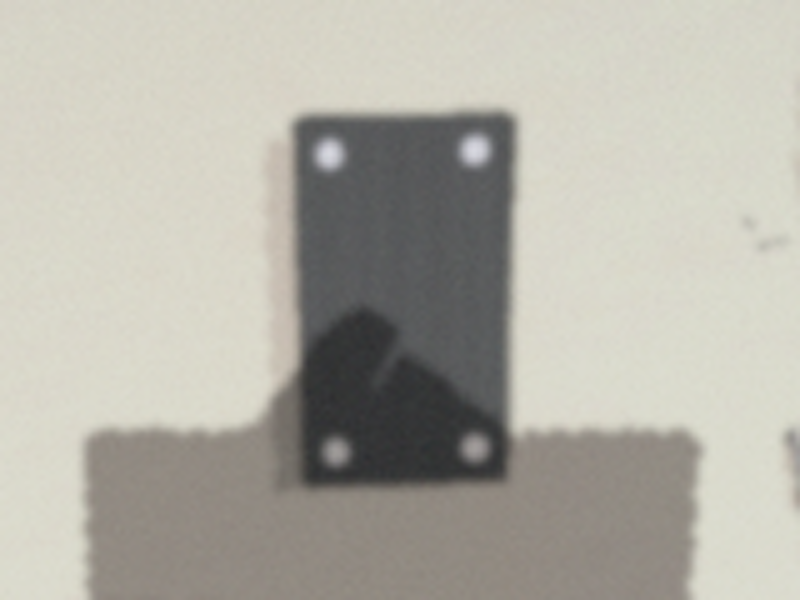

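View pics/wr8.png

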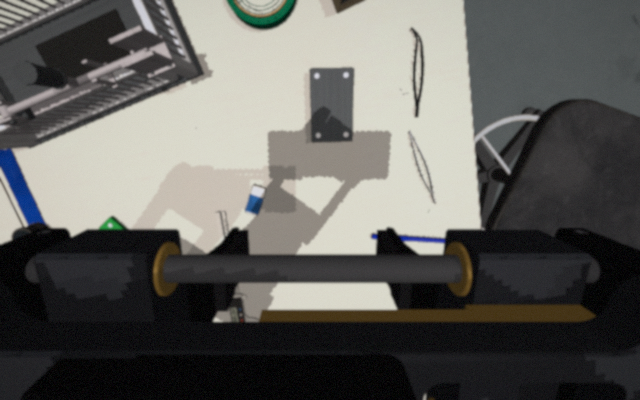

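The new top plate is at (331,105) with no ledge of the lower plates showing. I'll check the stack numerically and from the side.

Run:
```python
from h import *
c=robot.camera("wrist")
for th in(90,100): print(plate(c,(300,60,365,148),.03,th))
H=[ray(c,331-80+u/5,45+v/5,.03)[:2] for u,v in((330,154),(475,151),(336,452),(475,448))];print(np.mean(H,0))
t=robot.camera("top");im=np.ascontiguousarray(t["pixels"])[:,:,::-1];cv2.imwrite('pics/a.png',im)
print("top",plate(t,(400,155,440,200),.03,130))
s=robot.camera("scene");im2=np.ascontiguousarray(s["pixels"])[:,:,::-1]
a=cv2.resize(im2[240:290,400:470],None,fx=8,fy=8,interpolation=cv2.INTER_CUBIC)
b=cv2.resize(im[155:205,385:455],None,fx=8,fy=8,interpolation=cv2.INTER_CUBIC)
cv2.imwrite('pics/cr10.png',cv2.resize(np.vstack([a,b]),None,fx=.74,fy=.74))
```

```text
(90.0, 489.3, -330.8, 97.2, 59.8, -10.5)
(100.0, 489.1, -330.6, 98.3, 61.6, -10.6)
[ 0.4874816  -0.33018393]
top (130.0, 495.5, -332.6, 156.6, 135.0, -2.0)
```

View pics/cr10.png

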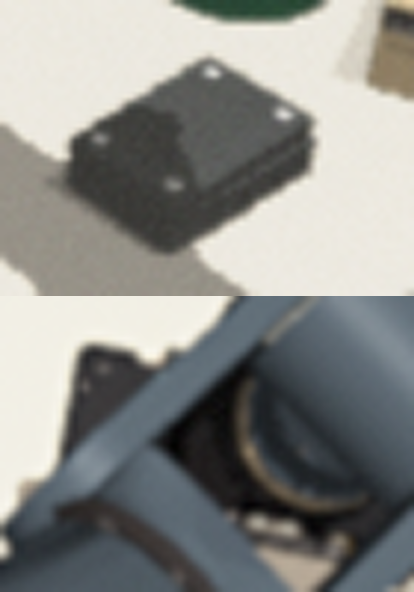

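The stack is good: the top plate measures within about 2 mm and 1.6° of where the wrist camera had the pile, and the side view shows three flush layers. Next I'll view the cage.

Run:
```python
from h import *
RR=R.from_euler('z',8,degrees=True)*R.from_quat([1,0,0,0])
print(delta((.44,-.04,.36),Rw=RR))
```

```text
[array([ -17.1, -245.9,  -54. ]), array([ -0.4,   0.3, -20.2])]
```

Request:
{"method": "carry_out", "body": {
  "series": [
    [-3, -45, -20, 0, 0, -5, 0.7],
    [-7, -95, -40, 0, 0, -10, 0.7],
    [-10, -145, -54, 0, 0, -15, 0.7],
    [-14, -195, -54, 0, 0, -20, 0.7],
    [-17, -240, -54, -0.4, 0.3, -20, 0.7],
    [-17, -246, -54, -0.4, 0.3, -20, 0.7],
    [-17, -246, -54, -0.4, 0.3, -20, 0.7]
  ]
}}

```text
time: 12.88
position: [0.4399, -0.0399, 0.359]
tool_rot: [0.998, 0.069, -0.001, 0.0]
ft_force: [0.2, -1.0, 0.5]
grip_width: 0.0737
```

Run:
```python
from h import *
o=robot.get_obs();print(o["time"],o["position"],o["q"])
c=snap("wrist","wr9",1.25)
np.save('wr9.npy',dict(c),allow_pickle=True)
```

```text
12.875 [ 0.43990024 -0.03989503  0.35902314] [-3.43872566e-01  1.17616419e-01  1.66430989e+00 -8.48271621e-04
  1.36128082e+00  1.08925762e+00]
```

View pics/wr9.png

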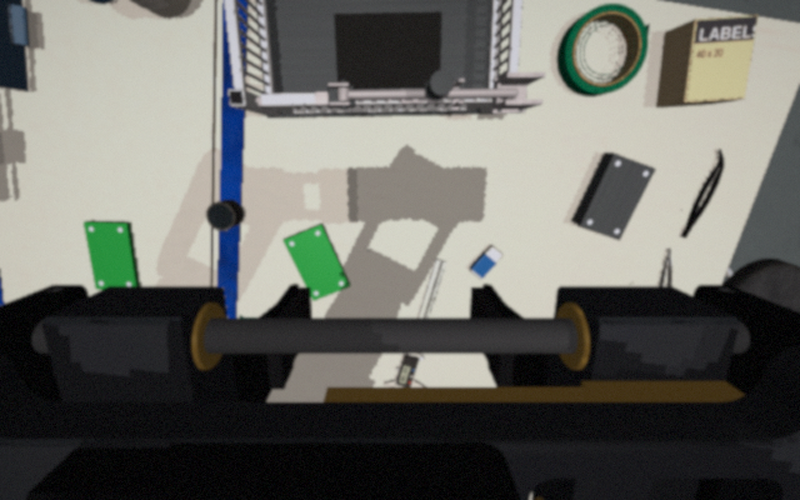

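The knob is at about (442,82) here (scaled ×1.25), with the gate's front rail running from (245,103) to (530,97). I'll enlarge it.

Run:
```python
from h import *
im=cv2.imread('pics/raw_wr9.png')
cv2.imwrite('pics/cr11.png',cv2.resize(im[40:100,280:440],None,fx=5,fy=5,interpolation=cv2.INTER_CUBIC))
cv2.imwrite('pics/cr12.png',cv2.resize(im[40:100,170:330],None,fx=5,fy=5,interpolation=cv2.INTER_CUBIC))
```

```text
(no output)
```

View pics/cr11.png

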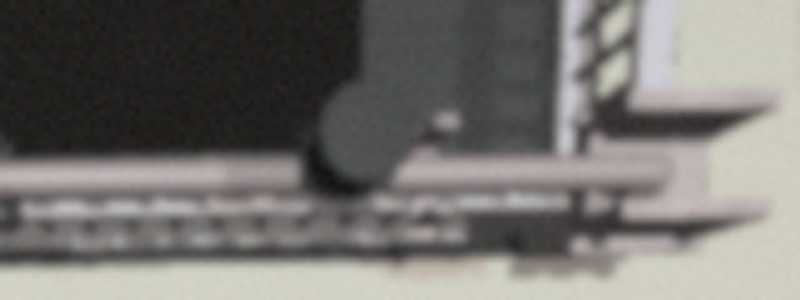

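View pics/cr12.png

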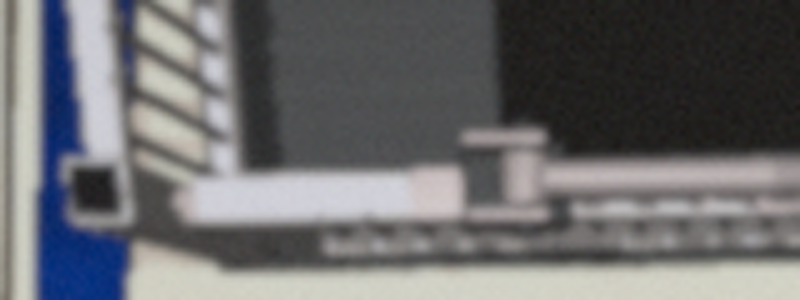

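Run:
```python
from h import *
c=np.load('wr9.npy',allow_pickle=True).item(); t=robot.camera("top")
print("cam",c["position"])
k=ray(c,354.4,66,.19); print("knobtop",k, "in top:",proj(t,k))
a=ray(c,410,75,.131);b=ray(c,280,74.4,.131);print("bolt line",a,b,"yaw",np.degrees(np.arctan2(-(b-a)[0],(b-a)[1])))
# base front edge z=.006 : crop11 (600,262) ; crop12 (250,265)
e1=ray(c,280+520/5,40+257/5,.006);e2=ray(c,170+230/5,40+265/5,.006);print("base front",e1,e2,np.degrees(np.arctan2(-(e2-e1)[0],(e2-e1)[1])))
print("hinge post cap",ray(c,189,77.5,.128))
im=np.ascontiguousarray(t["pixels"])[:,:,::-1]
cv2.imwrite('pics/cr13.png',cv2.resize(im[105:185,262:382],None,fx=6.5,fy=6.5,interpolation=cv2.INTER_CUBIC))
```

```text
cam [ 0.50912786 -0.03037327  0.52177821]
knobtop [ 0.56790104 -0.06579928  0.19      ] in top: (np.float64(342.1716686800008), np.float64(144.89226918721843))
bolt line [ 0.57765679 -0.14061741  0.131     ] [0.55670552 0.01557737 0.131     ] yaw 7.6397970023679145
base front [ 0.5695454  -0.13958149  0.006     ] [0.52971399 0.13011485 0.006     ] 8.401272249400877
hinge post cap [0.53827397 0.12588627 0.128     ]
```

View pics/cr13.png

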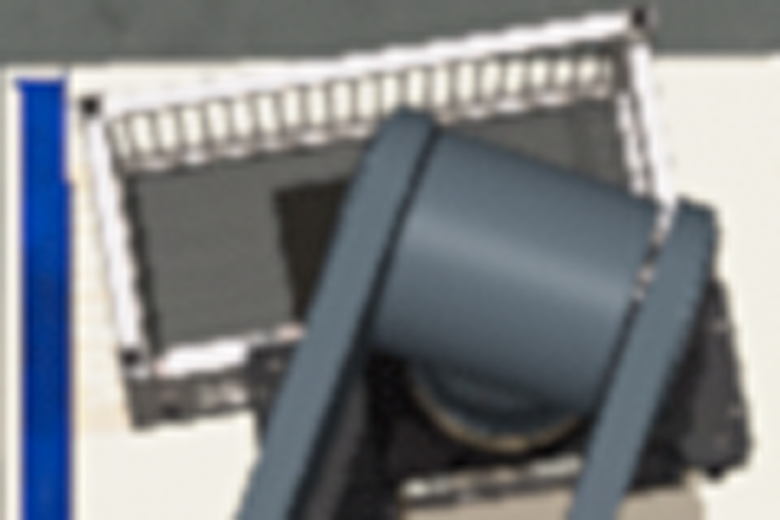

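Knob top from the wrist camera is (0.568, −0.066, 0.190). It reprojects to (342.2,144.9) in the top view, matching what I saw there. The cage yaw is about 8°, and the hinge comes out at (0.543, 0.112), consistent with the post cap. Approaching now.

Run:
```python
from h import *
RR=R.from_euler('z',8,degrees=True)*R.from_quat([1,0,0,0])
print(delta((.568,-.066,.225),Rw=RR))
```

```text
[array([123.5,  42.1, 134.3]), array([ 0. ,  0.1, -0.2])]
```

Request:
{"method": "carry_out", "body": {
  "series": [
    [40, 14, 35, 0, 0, 0, 0.1],
    [85, 28, 75, 0, 0, 0, 0.1],
    [118, 41, 110, 0, 0, 0, 0.1],
    [124, 42, 130, 0, 0, 0, 0.1],
    [124, 42, 134, 0, 0, 0, 0.1],
    [124, 42, 134, 0, 0, 0, 0.1]
  ]
}}

```text
time: 13.72
position: [0.5681, -0.0667, 0.2253]
tool_rot: [0.998, 0.067, -0.001, 0.0]
ft_force: [-0.5, 0.7, 0.4]
grip_width: 0.0479
```

Run:
```python
from h import *
RR=R.from_euler('z',8,degrees=True)*R.from_quat([1,0,0,0])
o=robot.get_obs();print(o["time"],o["position"],o["grip_width"])
print(delta((.568,-.066,.153),Rw=RR))
c=snap("wrist","wr10",1.25)
s=snap("scene","sc10",5,(300,140,440,240))
print(proj(s,(.568,-.066,.19)))
```

```text
13.725 [ 0.56812536 -0.06669773  0.22530533] 0.047924653265570764
[array([ 0.1, -0.7, 72.3]), array([ 0. ,  0.1, -0.3])]
(np.float64(370.04870600030455), np.float64(167.6520419981669))
```

View pics/wr10.png

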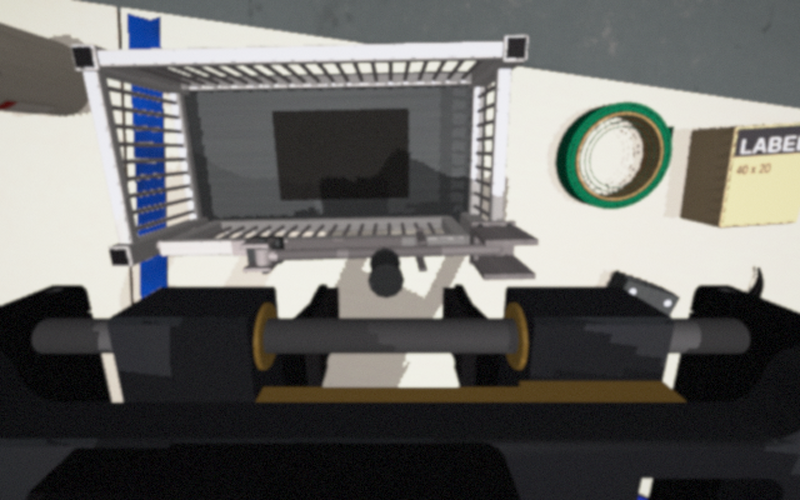

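View pics/sc10.png

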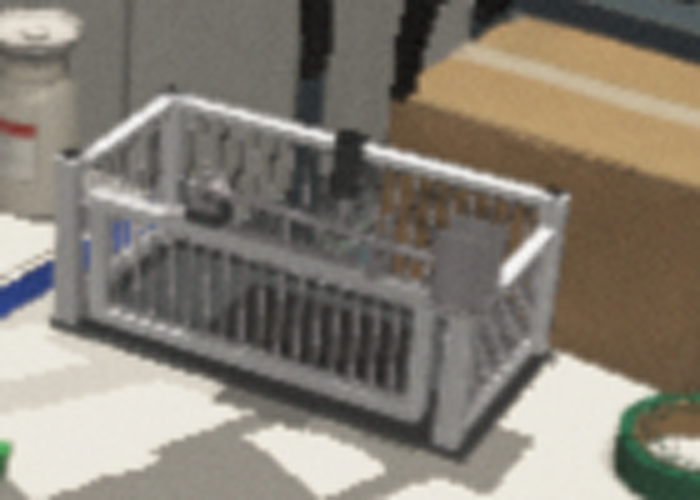

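Run:
```python
from h import *
c=robot.camera("wrist"); print(ray(c,386/1.25,277/1.25,.19),ray(c,386/1.25,283/1.25,.19))
im=np.ascontiguousarray(c["pixels"])[:,:,::-1]
cv2.imwrite('pics/cr14.png',cv2.resize(im[190:260,260:360],None,fx=6,fy=6,interpolation=cv2.INTER_CUBIC))
```

```text
[ 0.56959203 -0.06399159  0.19      ] [ 0.56606457 -0.06445921  0.19      ]
```

View pics/cr14.png

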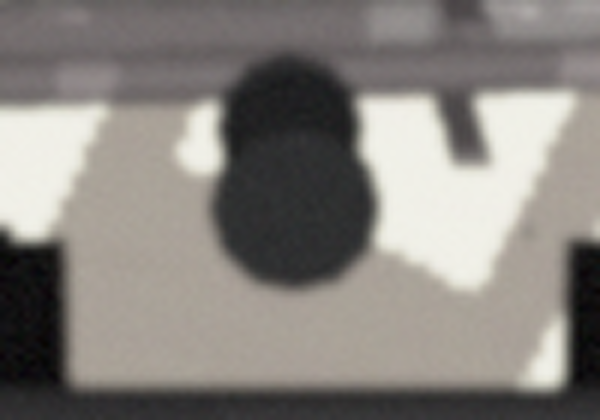

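Request:
{"method": "carry_out", "body": {
  "series": [
    [0, -1.5, 20, 0, 0, 0, 0.1],
    [0, -1.5, 40, 0, 0, 0, 0.1],
    [0, -1.5, 58, 0, 0, 0, 0.1],
    [0, -1.5, 70, 0, 0, 0, 0.1],
    [0, -1.5, 73, 0, 0, 0, 0.1],
    [0, -1.5, 73, 0, 0, 0, 0.1]
  ]
}}

```text
time: 14.62
position: [0.569, -0.0649, 0.1542]
tool_rot: [0.998, 0.068, 0.001, 0.001]
ft_force: [-0.6, -0.2, 0.2]
grip_width: 0.0476
```

Request:
{"method": "carry_out", "body": {
  "series": [
    [0, 0, 0, 0, 0, 0, -0.3],
    [0, 0, 0, 0, 0, 0, -1],
    [0, 0, 0, 0, 0, 0, -1],
    [0, 0, 0, 0, 0, 0, -1],
    [0, 0, 0, 0, 0, 0, -1]
  ],
  "force": 40
}}

```text
time: 15.25
position: [0.5691, -0.0647, 0.1546]
tool_rot: [0.998, 0.067, 0.001, 0.001]
ft_force: [-0.1, 0.8, 2.9]
grip_width: 0.017
```

Request:
{"method": "carry_out", "body": {
  "series": [
    [0, -1, -3, -2, 0, 0, -1],
    [0, -2, -6, -4, 0, 0, -1],
    [0, -3, -9, -6, 0, 0, -1],
    [0, -3.1, -9.5, -6, 0, 0, -1],
    [0, -3.1, -9.5, -6, 0, 0, -1]
  ]
}}

```text
time: 15.88
position: [0.5685, -0.0613, 0.1638]
tool_rot: [0.996, 0.067, 0.005, 0.052]
ft_force: [-0.9, 1.2, 0.8]
grip_width: 0.0172
```

Run:
```python
from h import *
o=robot.get_obs();print(o["time"],o["position"],o["grip_width"],o["ft_force"],o["moment"])
s=snap("scene","sc11",5,(300,140,440,240))
```

```text
15.875 [ 0.56852151 -0.06134607  0.16382055] 0.017179217115168732 [-0.86181758  1.18498714  0.78043982] [0.39639682 0.07324777 0.06177927]
```

View pics/sc11.png

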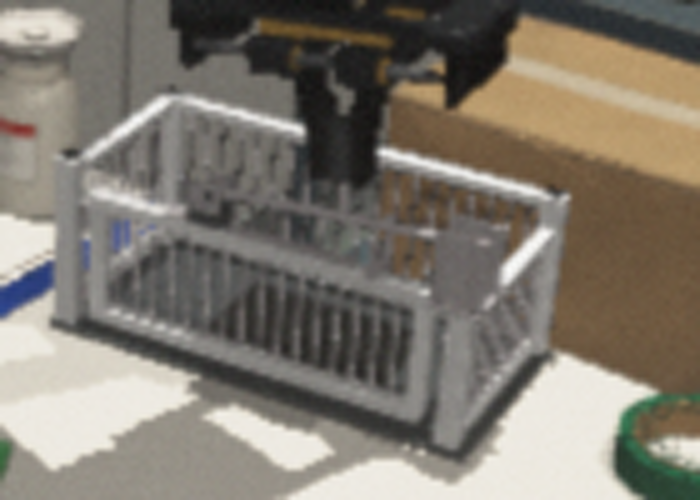

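Run:
```python
from h import *
o=robot.get_obs();p=o["position"]
a=np.radians(8);ey=np.array([-np.sin(a),np.cos(a),0])
for d in(.01,.02,.036): print(delta(p+ey*d))
```

```text
[array([-0.1, -9.9, -1. ])]
[array([ -0.1, -19.9,  -2.1])]
[array([ -0.2, -35.8,  -3.8])]
```

Request:
{"method": "carry_out", "body": {
  "series": [
    [0, -5, -0.5, 0, 0, 0, -1],
    [0, -10, -1, 0, 0, 0, -1],
    [0, -15, -1.5, 0, 0, 0, -1],
    [0, -20, -2, 0, 0, 0, -1],
    [0, -25, -2.6, 0, 0, 0, -1],
    [0, -30, -3.1, 0, 0, 0, -1],
    [0, -35, -3.7, 0, 0, 0, -1],
    [0, -35.5, -3.7, 0, 0, 0, -1]
  ]
}}

```text
time: 16.92
position: [0.5634, -0.0254, 0.1637]
tool_rot: [0.996, 0.067, 0.004, 0.052]
ft_force: [-1.7, -0.6, 2.5]
grip_width: 0.0174
```

Run:
```python
from h import *
o=robot.get_obs();print(o["time"],o["position"],o["grip_width"],o["ft_force"],o["moment"])
s=snap("scene","sc12",5,(300,140,440,240))
p=o["position"];a=np.radians(8);ex=np.array([np.cos(a),np.sin(a),0]);ey=np.array([-np.sin(a),np.cos(a),0])
print((p-[.5685,-.0613,.1638])@ey)
```

```text
16.925 [ 0.56338907 -0.02538071  0.16367264] 0.01740797801528235 [-1.66140221 -0.590252    2.47492926] [0.25360976 0.31693038 0.03141339]
0.03628102766686833
```

View pics/sc12.png

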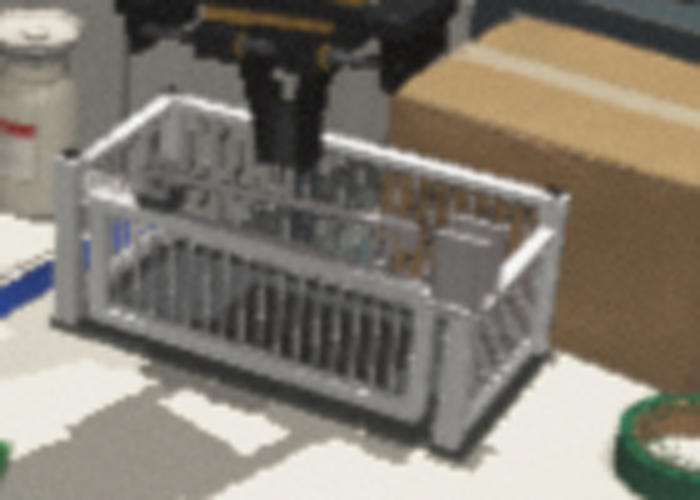

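The bolt has moved about 36 mm, and its nose at crop (415,228) is clear of the keeper at (438,235). Next I'll work out the arc about the hinge.

```bash
cat > arc.py <<'E'
from h import *
import sys
o=robot.get_obs();p=o["position"];T=R.from_quat(o["tool_rot"]);H=np.array([.5436,.1132,0])
print("t",o["time"],"radius",np.linalg.norm((p-H)[:2]),"dir",np.degrees(np.arctan2((p-H)[0],-(p-H)[1])), "f",o["ft_force"],"w",o["grip_width"])
for th in map(float,sys.argv[1:]):
    Z=R.from_euler('z',-th,degrees=True); q=H+Z.apply(p-H); 
    print(th,T.inv().apply(q-p).__mul__(1000).round(1),(T.inv()*Z*T).as_rotvec(degrees=True).round(1))
E
python3 arc.py 4 8 12 16
```

```text
t 16.975 radius 0.14001316168129707 dir 8.116171961060488 f [-1.96933499  1.45887952  0.30222332] w 0.017050968250743207
4.0 [-9.8 -0.3 -0. ] [-0.  -0.4  4. ]
8.0 [-19.5  -1.2  -0.2] [-0.  -0.8  8. ]
12.0 [-29.1  -2.8  -0.3] [-0.  -1.2 11.9]
16.0 [-38.6  -5.1  -0.6] [-0.  -1.7 15.9]
```

Request:
{"method": "carry_out", "body": {
  "series": [
    [-5, 0, 0, 0, -0.2, 2, -1],
    [-9.8, -0.3, 0, 0, -0.4, 4, -1],
    [-14.7, -0.7, -0.1, 0, -0.6, 6, -1],
    [-19.5, -1.2, -0.2, 0, -0.8, 8, -1],
    [-24.3, -2, -0.3, 0, -1, 10, -1],
    [-29.1, -2.8, -0.3, 0, -1.2, 12, -1],
    [-38.6, -5.1, -0.6, 0, -1.7, 16, -1],
    [-38.6, -5.1, -0.6, 0, -1.7, 16, -1]
  ]
}}

```text
time: 17.98
position: [0.5244, -0.0257, 0.1638]
tool_rot: [0.996, -0.073, -0.003, 0.052]
ft_force: [4.4, -0.9, 0.6]
grip_width: 0.0168
```

```bash
python3 arc.py 2 4 6 8 10 12 14 15
python3 - <<'E'
from h import *
s=snap("scene","sc13",5,(300,140,440,240))
E
```

```text
t 17.975 radius 0.14016812576453416 dir -7.852757526873041 f [ 4.37599282 -0.89856582  0.59760478] w 0.016787297353753085
2.0 [-4.9 -0.  -0. ] [-0.  -0.2  2. ]
4.0 [-9.8 -0.2 -0. ] [-0.  -0.4  4. ]
6.0 [-14.7  -0.6  -0.1] [-0.  -0.6  6. ]
8.0 [-19.5  -1.2  -0.2] [-0.  -0.8  8. ]
10.0 [-24.4  -1.9  -0.2] [-0.  -1.   9.9]
12.0 [-29.2  -2.8  -0.3] [-0.  -1.2 11.9]
14.0 [-33.9  -3.8  -0.5] [-0.  -1.4 13.9]
15.0 [-36.3  -4.4  -0.5] [-0.  -1.6 14.9]
```

View pics/sc13.png

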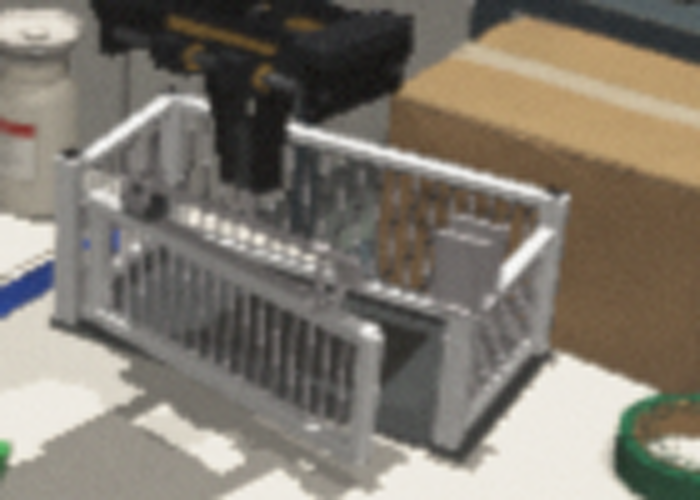

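Request:
{"method": "carry_out", "body": {
  "series": [
    [-4.9, 0, 0, 0, -0.2, 2, -1],
    [-9.8, -0.2, 0, 0, -0.4, 4, -1],
    [-14.7, -0.6, -0.1, 0, -0.6, 6, -1],
    [-19.5, -1.2, -0.2, 0, -0.8, 8, -1],
    [-24.4, -1.9, -0.2, 0, -1, 10, -1],
    [-29.2, -2.8, -0.3, 0, -1.2, 12, -1],
    [-33.9, -3.8, -0.5, 0, -1.4, 14, -1],
    [-35.5, -4.2, -0.5, 0, -1.5, 14.6, -1]
  ]
}}

```text
time: 19.02
position: [0.4904, -0.0165, 0.164]
tool_rot: [0.978, -0.2, -0.009, 0.051]
ft_force: [3.4, -2.5, -0.0]
grip_width: 0.017
```

Request:
{"method": "carry_out", "body": {
  "series": [
    [0, 0, 0, 0, 0, 0, -1],
    [0, 0, 0, 0, 0, 0, -1],
    [0, 0, 0, 0, 0, 0, -1],
    [0, 0, 0, 0, 0, 0, -1]
  ]
}}

```text
time: 19.52
position: [0.4906, -0.0165, 0.164]
tool_rot: [0.978, -0.2, -0.009, 0.051]
ft_force: [4.5, -1.7, 0.0]
grip_width: 0.0167
```

```bash
python3 arc.py 0
python3 - <<'E'
from h import *
o=robot.get_obs();print(o["position"],o["joint_velocities"].round(4))
s=snap("scene","sc14",1.25)
w=snap("wrist","wr14",1.25)
im=cv2.imread('pics/raw_sc14.png')
a=cv2.resize(im[140:240,300:440],None,fx=4,fy=4,interpolation=cv2.INTER_CUBIC);b=cv2.resize(im[235:285,380:520],None,fx=4,fy=4,interpolation=cv2.INTER_CUBIC)
cv2.imwrite('pics/cr15.png',np.vstack([a,b]))
E
```

```text
t 19.525 radius 0.1401151367539133 dir -22.23436131607076 f [ 4.46843015 -1.71642608  0.03224752] w 0.016732723889409853
0.0 [-0. -0. -0.] [0. 0. 0.]
[ 0.490581   -0.01649671  0.16398829] [-0.0004 -0.0018  0.0006 -0.      0.0003 -0.0002]
```

View pics/cr15.png

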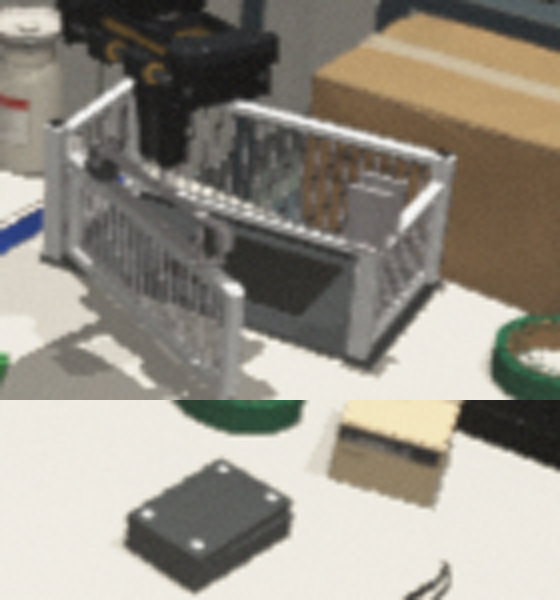

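View pics/wr14.png

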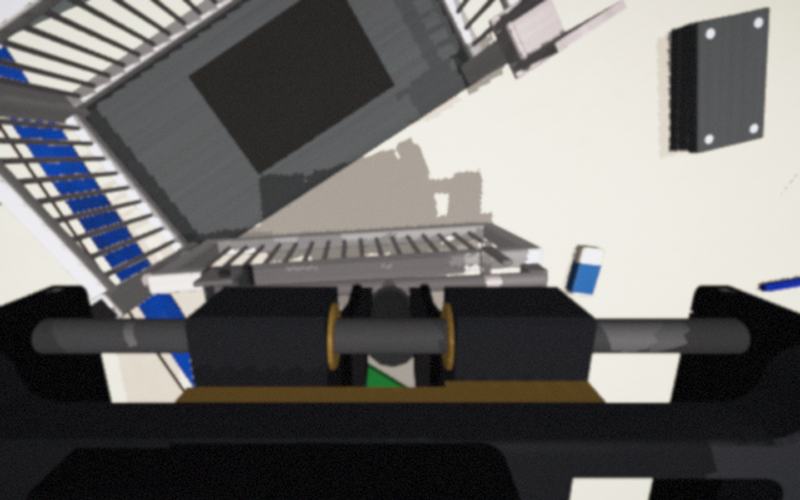

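The gate stands about 30° open with the fingers on the knob, the eraser clear at (585,270) and the three-plate pile neat. All is still, so I'm handing in.

Run:
```python
from h import *
print(robot.hand_in()); o=robot.get_obs();print(o["time"],o["position"],o["grip_width"],o["ft_force"])
```

```text
the job is handed in; nothing more can be done
None
the job is handed in; nothing more can be done
```

The job is done and handed in at about 19.6 s of the 61 s allowed. No verdict was reported, so the figures below are my own last checks.

- **Plate:** I laid the loose dark plate on the pile. The wrist camera put it about 2 mm and 1.6° from the pile it sits on. The scene camera showed three flush layers, but the top view could not confirm this because the arm hid the pile.
- **Bolt and gate:** I lifted the bolt by its knob about 9 mm, drew it about 36 mm clear of the keeper, and swung the gate along its hinge arc. It stands about 30° open, judged from how far the tool turned about the hinge and from the pictures.
- **Hold:** The fingers still grip the knob, with the last grip set to 40 N. The arm is still, with about 4.8 N at the wrist from the spring.
- **Bystanders:** The eraser and pile are clear of the gate in the last pictures. I did not measure the loupe again at the end, but no move came near it afterwards. The green plates were left alone.

The wrist camera showed the gripped plate about 2.5 mm to one side, which I put down to calibration error. It stayed well inside the 8 mm limit.

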